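# Glue pot from its sloping rest onto the bench scale

## Robot

A 6-joint arm with a two-finger parallel gripper is mounted at the origin on the work surface. World frame = base frame: x ahead of the robot, y to its left, z up, the work surface at z = 0. Lengths are in m, angles in degrees, forces in N, time in s.
With the tool pointing down it reaches from about 0.4 to 0.825 m from the base axis. Payload 7 kg.
Tool frame: the origin (TCP) lies on the centre line of the jaws, within the pads' length; the fingertips stand 19 mm ahead of it and the grasp point (between the pads) is the TCP; z points along the fingers, y is the line along which they close (so a half turn about z gives the same grasp; the last joint's range is limited). The gripper opens to 88 mm and grips with 3 to 60 N. Pads are 19 mm wide; open, the fingers measure 130 mm over their backs; the gripper's body (78 mm by 193 mm) begins 47 mm behind the grasp point.
Start: joints at [82.225, 20.546, 0.682, 0, -70.136, -16.507], TCP at [0.278, 0.615, 0.246] pointing down, gripper open.
Joint ranges: [-176.03, 176.03], [-82.01, 121.73], [-58.28, 71.71], [-173.87, 95.51], [-174.79, -0.11], [-173.66, 173.66]. Speed limits (degrees/s): [136.94, 136.94, 172.46, 180, 180, 180].

## Interface

Orientations are given as [roll, pitch, yaw] about the fixed x, y, z axes, in that order (R = Rz(yaw) Ry(pitch) Rx(roll)).
In Python, from plant import ctrl gives the robot as it stands.
- The arm moves only by the tool move_arm, never from a script. Its argument "motion" is a list of rows, each a list of 3 entries, a list of its own where there are three numbers: the shift along the tool's x, y, z in mm, then the turn, a rotation vector about the tool's x, y, z in degrees, then the closure, from 0 (fully open) to 1 (shut). A call has 1 to 10 rows; each row is the pose to reach, as a shift and turn from the pose commanded when the call began, along the tool's axes at that moment; what a row does not reach only later rows make up. A row lasts 1/12 s, in which the tool goes at most 41.7 mm and 7.16 degrees, less where a joint would pass 70% of its speed; a pose out of reach is approached as far as the arm can. A call with a gripper value outside its range is refused whole. The fingers move at their own pace and stop on an object; the grip force is fixed at half the most. Time passes only in rows, so rows that repeat a pose let the fingers close. It gives the time, the measured TCP pose, the force, the opening and the grip force at its end, in the units of the state.
- ctrl.get_obs(): the state, without advancing time (a new reading comes with each control period).
- ctrl.snapshot(name): name is "side" or "top" or "wrist"; returns a dict with "color" (384x512x3 uint8, blue, green, red), "camera_matrix" (3x3 intrinsics, pixels), "k1" (the pictures are not rectified: a ray, as slopes to the right and down, at radius r is drawn at 1 + k1 r^2 times it, then the intrinsics apply), "cam_to_world" (4x4, takes a point from camera to world coordinates). Camera axes: x right, y up, looking along -z (the intrinsics and any distortion apply to the point x, -y, -z); pixel columns grow to the right and rows downward; lengths in m; the calibration is good to about 2 mm. A picture is of the moment at which its call begins. There is no depth.
- ctrl.close_job(): hands the job in; it is judged then, once.
The state is a dict: "clock": time; "joint_pos": joint angles; "qvel": joint speeds; "tau": joint torques, N m; "tool_pos": TCP position; "orientation": TCP orientation; "force": force on the tool from outside, world axes, zero at the start; "moment": the same for the moment, N m; "opening": finger opening in m; "gripper_force": force on a finger pad.
Only numpy, scipy, OpenCV 4.12 (cv2) and the standard library are available. Lean on these libraries where they do the work, as an engineer would, in place of code of your own. Each camera call takes 0.05 s, during which the arm holds its last target. There are 200 camera calls.

## Task

The blue glue pot leans in its yellow sloping rest under the lamp bar: take it by its handle, draw it out and stand it upright in the middle of the scale's round pan, so that it stands wholly on the pan. Lower it slowly and let the pan take its whole weight, and no more, before you let go, so that the pan neither drops nor springs up with a jerk on release, and never press the pan down to its stop. Leave the other things on the table as they are.

Things in the scene. Friction and masses are not known exactly. Their poses are not given: they have to be found in the camera images.
- pot: Blue round lidded glue pot, loose, 0.3 to 0.75 kg, body 90 mm in diameter, lid 93 mm, 95 mm high to the top of its flat aluminium lid, 146 mm with the handle. Origin: centre of its underside; z runs up its axis, y along the handle strap. At the start its z axis leans 30 degrees from vertical, towards the rest's -x side (the robot's side).
- pot_handle (a point): Centre of the pot's wooden strap handle, 135 mm above the pot's underside on its axis; axes as the pot's. The strap is a flat bar 10 mm thick (pot x), 90 mm long (pot y), 22 mm tall (pot z), carried by a steel post at either end with 81 mm clear between the posts and 29 mm free between strap and lid.
- rest: Fixed dark steel stand, base 220 x 220 x 12 mm, origin under its centre, z up; it may be on the left or the right. Its yellow-walled square cup is tilted 30 degrees towards its -x, 95 mm wide inside; side and front walls 35 mm, rear wall 20 mm high along the tilted axis, so the pot must be drawn out some 40 mm along its own axis.
- lamp_bar (a point): Middle of the rest's fixed white lamp bar, 20 mm thick, 210 mm long along the rest's y, close above and behind the handle, 304 mm above the table. It hangs on 10 mm posts that stand 105 mm behind it (rest +x) at y = +-100 mm, with 10 mm arms running forward from their tops. Axes as the rest's.
- rest_seat (a point): Centre of the tilted cup's inner floor, where the pot's underside rests; 30 mm in x and 55 mm in z from the rest's origin; axes as the rest's.
- scale: Fixed grey bench scale, 200 x 170 x 36 mm box with a dark display strip on its -x side, origin under its centre, z up; its place and yaw vary, on the other side from the rest.
- pan_top (a point): Centre of the top of the scale's round steel pan (132 mm in diameter, 6 mm thick), 8 mm in x from the scale's centre and 70 mm above the table when empty; it moves down with the pan.
- pan (a joint): How far the pan is pressed down, in m: 0 empty, 0.022 at its stop. It is sprung, about 0.5 N for each mm, so the pot alone sinks it 6 to 15 mm, by its weight.
- paint_jar: Bystander: amber glass jar with black lid, 54 mm in diameter, 70 mm high, upright between robot, rest and scale. Origin: centre of its underside.
- thread_cone: Bystander: red thread cone, 60 mm in diameter, 90 mm high, upright, beyond the rest and scale. Origin: centre of its underside.
- hardener: Bystander: white bottle with red cap, 60 mm in diameter, 140 mm high, upright, far left. Origin: centre of its underside.
- wallets: Bystander: stack of black wallets, about 95 x 115 mm, 60 mm high, far left. Origin: centre of its underside.
- hammer: Bystander: hammer 220 mm long, lying on the blue slab (240 x 260 x 35 mm) at the far right. Origin: under its middle.
- punch: Bystander: brass hand punch 32 mm in diameter, 62 mm high, standing on the same slab. Origin: centre of its underside.

How it is judged:
By the outcome, as a careful person would: the job done as asked, in the order asked, and still so for the second after the job is handed in, with the robot touching nothing.
It also fails if it takes over 61 s, if anything falls off the work surface, if the arm or the gripper's body presses on something with over 40 N, if the wrist force passes 120 N, or if a joint passes its speed limit or range.

## Working session

There is one attempt and no reset: what is moved stays moved. The work goes in short steps, Python scripts to look and compute and a tool call to move; the robot and the scene stay as the last step left them, time stands still between calls to the robot, and variables do not carry over. Pictures are saved under pics/ and viewed, at most 10 in all, crops included, and the job is handed in when it is done.

Besides the shell and the picture viewer there is one more tool, called by a JSON object that holds its "op" and its "data". move_arm: Moves the arm, as the interface text tells. Its arguments: {"type":"object","properties":{"motion":{"type":"array"}},"required":["motion"]}

```bash
mkdir -p pics; cat > h.py <<'E'
import numpy as np, cv2, json
from scipy.spatial.transform import Rotation as R
from plant import ctrl
def snap(name,fn):
    s=ctrl.snapshot(name); cv2.imwrite('pics/'+fn+'.png',s['color'])
    np.savez('pics/'+fn+'.npz',K=s['camera_matrix'],k1=s['k1'],T=s['cam_to_world']); return s
def ray(fn,u,v):
    d=np.load('pics/'+fn+'.npz'); K=d['K'];T=d['T'];k=float(d['k1'])
    p=np.array([(u-K[0,2])/K[0,0],(v-K[1,2])/K[1,1]]); q=p.copy()
    for _ in range(30): q=p/(1+k*(q@q))
    w=T[:3,:3]@np.array([q[0],-q[1],-1]); return T[:3,3],w/np.linalg.norm(w)
def proj(fn,P):
    d=np.load('pics/'+fn+'.npz'); K=d['K'];T=d['T'];k=float(d['k1'])
    c=T[:3,:3].T@(np.asarray(P)-T[:3,3]); q=np.array([c[0],-c[1]])/-c[2]; q=q*(1+k*(q@q))
    return np.array([K[0,0]*q[0]+K[0,2],K[1,1]*q[1]+K[1,2]])
def atz(fn,u,v,z):
    o,w=ray(fn,u,v); return o+w*(z-o[2])/w[2]
def tri(*obs):
    A=np.zeros((3,3));b=np.zeros(3)
    for f,u,v in obs:
        o,w=ray(f,u,v);M=np.eye(3)-np.outer(w,w);A+=M;b+=M@o
    return np.linalg.solve(A,b)
def pose():
    o=ctrl.get_obs(); return np.array(o['tool_pos']),R.from_euler('xyz',o['orientation'],degrees=True)
def rel(P,Rt):
    p,r=pose(); return (r.inv().apply(np.asarray(P)-p)*1000).round(1),np.degrees((r.inv()*Rt).as_rotvec()).round(1)
E
python3 - <<'E'
from h import *
a=snap('side','s1');b=snap('top','t1');
for f in('s1','t1'):
    d=np.load(f'pics/{f}.npz');print(d['K'].round(1).tolist(),d['k1'],d['T'].round(3).tolist())
print(ctrl.get_obs())
E
```

```text
[[397.9, 0.0, 258.0], [0.0, 397.9, 193.2], [0.0, 0.0, 1.0]] -0.1283728393116748 [[0.76, 0.446, -0.473, -0.077], [-0.65, 0.518, -0.556, -0.746], [-0.003, 0.73, 0.683, 1.1], [0.0, 0.0, 0.0, 1.0]]
[[389.1, 0.0, 257.2], [0.0, 389.1, 199.0], [0.0, 0.0, 1.0]] -0.06338272431689009 [[0.014, 0.986, -0.168, 0.302], [-1.0, 0.012, -0.014, -0.041], [-0.012, 0.169, 0.986, 1.803], [0.0, 0.0, 0.0, 1.0]]
{'clock': 0.1, 'joint_pos': array([ 8.22263414e+01,  2.05883449e+01,  6.40126596e-01, -1.70839136e-02,
       -7.01373099e+01, -1.65060982e+01]), 'qvel': array([-0.05705433, -0.12467605,  0.15577007,  0.15292761,  0.02864194,
       -0.06042845]), 'tau': array([-8.28234788e-04, -5.84165096e+01,  2.93749058e+01,  7.01536417e+00,
        1.01521148e-02, -5.00797807e-05]), 'tool_pos': array([0.27742146, 0.61490943, 0.24471536]), 'orientation': array([ 1.79913433e+02, -8.90315538e-03, -2.42855666e+01]), 'force': array([ 0.47589983, -0.54395025,  0.16550456]), 'moment': array([-0.03506755, -0.0256301 ,  0.03049663]), 'gripper_force': 0.0, 'opening': 0.08747503027514537}
```

View pics/s1.png

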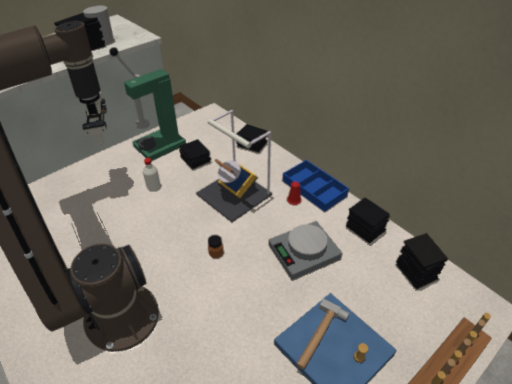

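View pics/t1.png

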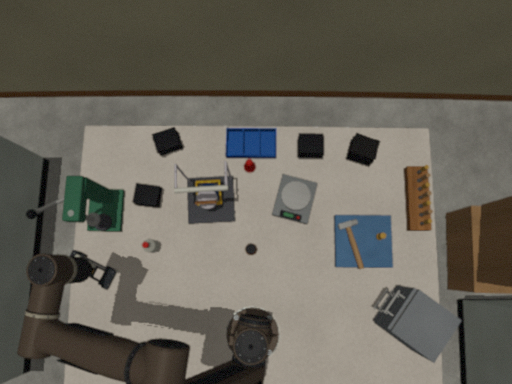

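The side view shows the pot in its rest around (235,175), with the scale at (305,245). The top view has the rest at (210,200) and the scale at (295,200). I'll enlarge these areas.

```bash
python3 - <<'E'
import cv2,numpy as np
s=cv2.imread('pics/s1.png');t=cv2.imread('pics/t1.png')
a=cv2.resize(s[100:220,190:350],(800,600),interpolation=cv2.INTER_CUBIC)
b=cv2.resize(t[150:255,170:310],(800,600),interpolation=cv2.INTER_CUBIC)
cv2.imwrite('pics/c1.png',a);cv2.imwrite('pics/c2.png',b)
E
```

```text
(no output)
```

View pics/c1.png

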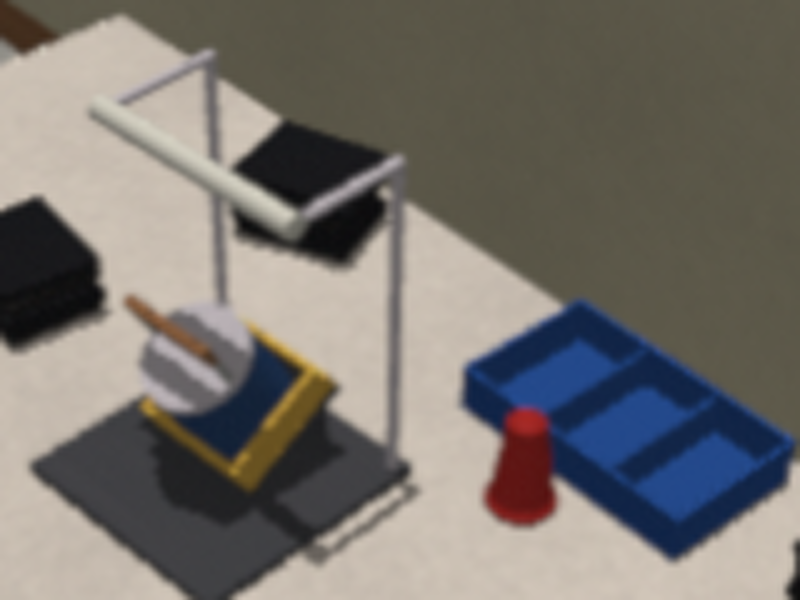

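View pics/c2.png

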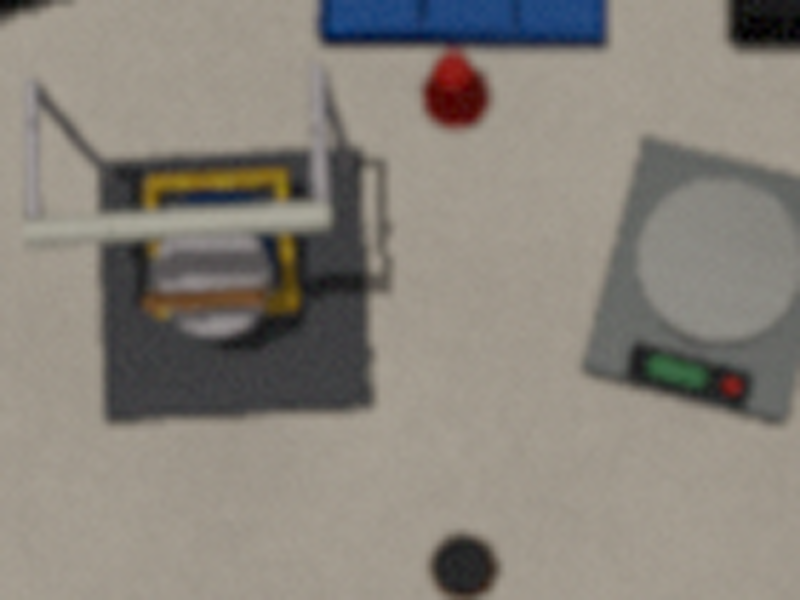

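```bash
python3 - <<'E'
from h import *
S=lambda x,y:('s1',190+(x+.5)/5-.5,100+(y+.5)/5-.5)
T=lambda x,y:('t1',170+(x+.5)/5.714-.5,150+(y+.5)/5.714-.5)
def show(n,p): print(n,(p*1000).round(1))
barL=tri(S(97,106),T(27,231));barR=tri(S(291,222),T(328,215))
show('barL',barL);show('barR',barR);show('mid',(barL+barR)/2); print(np.linalg.norm(barL-barR))
hl=tri(S(131,302),T(146,302));hr=tri(S(211,354),T(267,299));show('hl',hl);show('hr',hr)
for s in[(102,163),(360,152),(370,403),(108,420)]: show('base',atz(*T(*s),.012))
for s in[(32,467),(205,598),(408,468)]: show('baseS',atz(*S(*s),.012))
show('pan',tri(('s1',307.5,240),T(718,259)));show('panT',atz(*T(718,259),.07));show('panS',atz('s1',307.5,240,.07))
for s in [(643,137),(583,373),(785,422)]: show('scale',atz(*T(*s),.036))
show('jar',atz(*T(464,566),.07)); show('cone',atz(*T(456,75),.09))
E
```

```text
barL [589.2 307.9 307.5]
barR [601.8 100.1 311.2]
mid [595.5 204.  309.3]
0.20828457101042014
hl [562.4 246.3 175.8]
hr [566.  154.8 180.6]
base [704.8 316.7  12. ]
base [716.4 102.7  12. ]
base [507.9  89.4  12. ]
base [491.1 302.3  12. ]
baseS [489.1 301.8  12. ]
baseS [506.7  97.   12. ]
baseS [717.2 103.8  12. ]
pan [ 620.8 -188.3   59.7]
panT [ 619.5 -187.9   70. ]
panS [ 613.2 -193.5   70. ]
scale [ 726.1 -129.9   36. ]
scale [531.6 -82.5  36. ]
scale [ 494.1 -244.    36. ]
jar [375.2   9.2  70. ]
cone [762.   21.6  90. ]
```

The crops show the strap ends at (131,302) and (211,354) in the side view and (146,302) and (267,299) in the top view. The lamp bar ends are at (97,106) and (291,222) in the side view.

A grip along the pot axis would put the 193 mm wide gripper body into the lamp bar. So I'll come in along the strap from the right, with the tool pointing roughly +y and closing along pot x. I'll compute the rotations next.

```bash
cat >> h.py <<'E'
YAW=3.5
def Rpot(yaw=YAW,lean=-30): return R.from_euler('z',yaw,degrees=True)*R.from_euler('y',lean,degrees=True)
def Rtool(Rp,s=-1):  # tool z=pot y, tool y = s*pot x
    m=Rp.as_matrix(); z=m[:,1]; y=s*m[:,0]; return R.from_matrix(np.c_[np.cross(y,z),y,z])
def fkR(j):
    E=lambda a,x:R.from_euler(a,x,degrees=True)
    return E('z',j[0])*E('y',j[1]-j[2])*E('x',-j[3])*E('y',-j[4])*E('x',-j[5])
E
python3 - <<'E'
from h import *
p,r=pose(); j=np.array(ctrl.get_obs()['joint_pos']); C=fkR(j).inv()*r; print(C.as_matrix().round(2))
for s in(1,-1):
    T=Rtool(Rpot(),s)
    for dip in(10,40):
        W=(R.from_euler('z',-6,degrees=True)*R.from_euler('y',dip,degrees=True)).inv()*T*C.inv()
        print(s,dip,(-W.as_euler('XYX',degrees=True)).round(1))
    print(rel([.42,-.05,.42],T), T.as_matrix().round(2).tolist())
    for n,P in(('t1',[.5655,.2003,.172]),):print(proj(n,P))
E
```

```text
[[ 0.  0.  1.]
 [-1.  0.  0.]
 [ 0. -1.  0.]]
1 10 [ -88.3  -99.4 -139.9]
1 40 [ -83.9  -97.3 -109.6]
(array([ 403.5,  547.7, -174.4]), array([  78.7,   81.9, -109. ])) [[-0.5, 0.86, -0.06], [-0.03, 0.05, 1.0], [0.87, 0.5, 0.0]]
[206.03969878 202.00477379]
-1 10 [-88.3 -99.4  40.1]
-1 40 [-83.9 -97.3  70.4]
(array([ 403.5,  547.7, -174.4]), array([ 65.6, -63.1,  25.2])) [[0.5, -0.86, -0.06], [0.03, -0.05, 1.0], [-0.87, -0.5, 0.0]]
[206.03969878 202.00477379]
```

{"op": "move_arm", "data": {"motion": [[[0,0,-40],[0,0,0],0],[[0,0,-80],[0,0,0],0],[[404,548,-174],[66,-63,25],0],[[404,548,-174],[66,-63,25],0],[[404,548,-174],[66,-63,25],0],[[404,548,-174],[66,-63,25],0],[[404,548,-174],[66,-63,25],0],[[404,548,-174],[66,-63,25],0],[[404,548,-174],[66,-63,25],0],[[404,548,-174],[66,-63,25],0]]}}

```text
clock: 0.93
tool_pos: [0.3372, 0.3328, 0.3618]
orientation: [-146.4, 34.9, -27.4]
force: [1.9, -1.4, -1.0]
opening: 0.088
gripper_force: 0.0
```

```bash
python3 - <<'E'
from h import *
print(rel([.42,-.05,.42],Rtool(Rpot())),ctrl.get_obs()['joint_pos'].round(1))
E
```

```text
(array([ 171.5,  145.5, -325.9]), array([ 31.9, -30.3,  11.7])) [ 29.9  -5.9 -12.3 -46.9 -73.5  31.6]
```

{"op": "move_arm", "data": {"motion": [[[172,146,-326],[32,-30,12],0],[[172,146,-326],[32,-30,12],0],[[172,146,-326],[32,-30,12],0],[[172,146,-326],[32,-30,12],0],[[172,146,-326],[32,-30,12],0],[[172,146,-326],[32,-30,12],0],[[172,146,-326],[32,-30,12],0],[[172,146,-326],[32,-30,12],0],[[172,146,-326],[32,-30,12],0],[[172,146,-326],[32,-30,12],0]]}}

```text
clock: 1.77
tool_pos: [0.4136, -0.0181, 0.4126]
orientation: [-90.7, 60.6, 2.5]
force: [2.2, 0.3, 1.1]
opening: 0.0876
gripper_force: 0.0
```

```bash
python3 - <<'E'
from h import *
print(rel([.57,.06,.19],Rtool(Rpot())),ctrl.get_obs()['joint_pos'].round(1))
snap('wrist','w1');d=np.load('pics/w1.npz');print(d['T'].round(3),d['K'],d['k1'],proj('w1',[.5655,.2003,.172]))
E
```

```text
(array([272.3, -30.7,  70.9]), array([-0.2, -0.5, -0.6])) [ -35.3   20.7   -1.8  -72.7 -124.9   57.5]
[[-0.87   0.454  0.191  0.46 ]
 [-0.049  0.305 -0.951 -0.156]
 [-0.49  -0.837 -0.243  0.346]
 [ 0.     0.     0.     1.   ]] [[278.20102164   0.         255.27842847]
 [  0.         278.20102164 192.27151115]
 [  0.           0.           1.        ]] -0.05442817505031709 [232.82322282 -92.37960549]
```

View pics/w1.png

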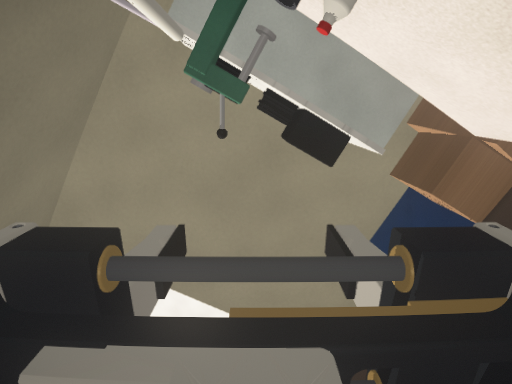

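The wrist camera sits below the tool (the +x side) and sees only background here, with the pads at (150,270) and (360,270). I'll go to the pre-grasp pose.

{"op": "move_arm", "data": {"motion": [[[272,-31,71],[0,-0.5,-0.5],0],[[272,-31,71],[0,-0.5,-0.5],0],[[272,-31,71],[0,-0.5,-0.5],0],[[272,-31,71],[0,-0.5,-0.5],0],[[272,-31,71],[0,-0.5,-0.5],0],[[272,-31,71],[0,-0.5,-0.5],0],[[272,-31,71],[0,-0.5,-0.5],0],[[272,-31,71],[0,-0.5,-0.5],0],[[272,-31,71],[0,-0.5,-0.5],0],[[272,-31,71],[0,-0.5,-0.5],0]]}}

```text
clock: 2.65
tool_pos: [0.5707, 0.0626, 0.1922]
orientation: [-90.3, 59.9, 3.3]
force: [-0.2, -0.1, -0.4]
opening: 0.0878
gripper_force: 0.0
```

```bash
python3 - <<'E'
from h import *
print(ctrl.get_obs()['joint_pos'].round(1))
s=snap('wrist','w2');print(proj('w2',[.5655,.2003,.172]))
Rp=Rpot();H=np.array([.5655,.2003,.172])
for P in [(5,-45,11),(-5,-45,11),(-5,-45,-11),(5,-45,-11)]: print(proj('w2',H+Rp.apply(np.array(P)/1000)).round(1))
cv2.imwrite('pics/w2.png',cv2.resize(s['color'],(800,600),interpolation=cv2.INTER_CUBIC))
E
```

```text
[ -21.7   44.2    4.7  -73.2 -109.1   72.6]
[263.47236512 169.61565372]
[259.1 192.5]
[270.6 192.6]
[271.  167.8]
[259.3 167.8]
```

View pics/w2.png

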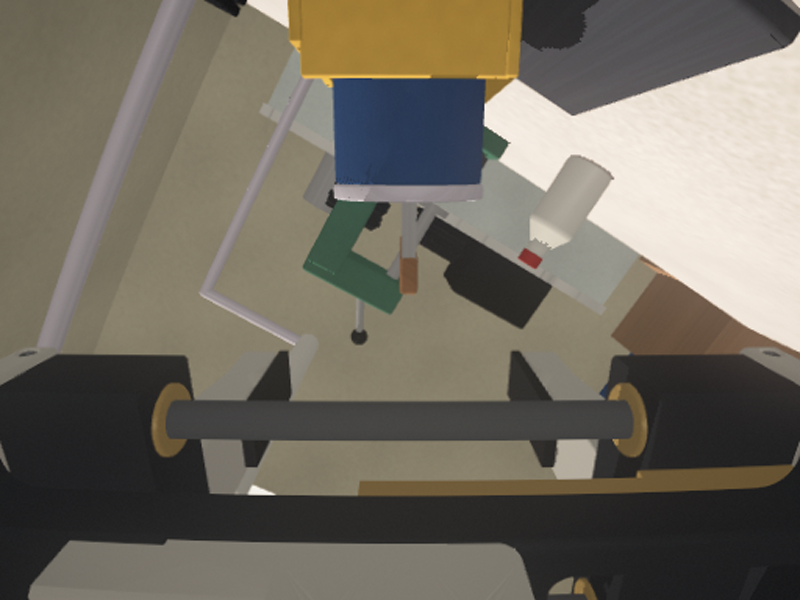

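The wrist view shows the strap end on at columns 400–417 with its outer edge at row 293 (800 px scale). The predicted values were 405–423 and 301, so the handle is about 2.7 mm towards pot +x and 4.5 mm lower along the axis. The tilt matches. I'll correct for this and go in.

```bash
python3 - <<'E'
from h import *
Rp=Rpot();H=np.array([.5655,.2003,.172])+Rp.apply([.0027,0,-.0045]);print(H)
k=1.5625
for P in [(5,-45,11),(-5,-45,11)]: print((proj('w2',H+Rp.apply(np.array(P)/1000))*k).round(1))
G=H+Rp.apply([0,-.010,-.001])
print(rel(G+Rp.apply([0,-.1,0]),Rtool(Rp)),rel(G,Rtool(Rp)),G)
print(ctrl.get_obs()['force'])
E
```

```text
[0.57007971 0.20058011 0.16945289]
[400.1 293.1]
[418.1 293.1]
(array([25.2,  5.1, 28.1]), array([ 0.1, -0.2,  0.2])) (array([ 24.9,   5. , 128.1]), array([ 0.1, -0.2,  0.2])) [0.57118926 0.19062928 0.16858686]
[-1.0316554   0.08651141  0.184253  ]
```

{"op": "move_arm", "data": {"motion": [[[25,5,15],[0,0,0],0],[[25,5,25],[0,0,0],0],[[25,5,45],[0,0,0],0],[[25,5,65],[0,0,0],0],[[25,5,85],[0,0,0],0],[[25,5,105],[0,0,0],0],[[25,5,120],[0,0,0],0],[[25,5,128],[0,0,0],0],[[25,5,128],[0,0,0],0],[[25,5,128],[0,0,0],0]]}}

```text
clock: 3.53
tool_pos: [0.5712, 0.1912, 0.1684]
orientation: [-90.3, 59.8, 3.2]
force: [0.3, -0.7, 0.2]
opening: 0.088
gripper_force: 0.0
```

```bash
python3 - <<'E'
from h import *
Rp=Rpot();G=np.array([.5712,.1906,.1686]);print(rel(G,Rtool(Rp)),ctrl.get_obs()['force'])
s=snap('wrist','w3');t=snap('side','s3')
a=cv2.resize(s['color'],(512,384));b=cv2.resize(t['color'][130:220,200:288],(288,384*288//384),interpolation=cv2.INTER_CUBIC)
im=np.zeros((384,800,3),np.uint8);im[:,:512]=a;im[:288,512:]=b;cv2.imwrite('pics/m3.png',im)
E
```

```text
(array([-0.1, -0.1, -0.6]), array([ 0.1, -0.1,  0.2])) [ 0.32208925 -0.65342858  0.20876437]
```

View pics/m3.png

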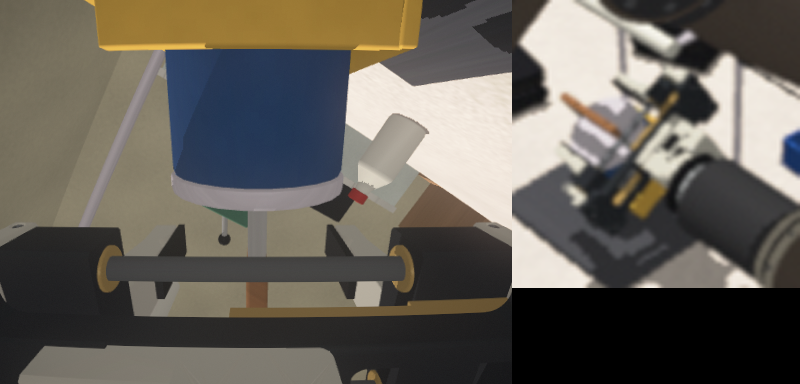

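The strap is centred between the jaws: its centre is at column 257 and the jaw middle at 256. There's no contact, so I'll close.

{"op": "move_arm", "data": {"motion": [[[0,0,0],[0,0,0],0.4],[[0,0,0],[0,0,0],0.7],[[0,0,0],[0,0,0],0.8],[[0,0,0],[0,0,0],0.85],[[0,0,0],[0,0,0],0.9],[[0,0,0],[0,0,0],1],[[0,0,0],[0,0,0],1],[[0,0,0],[0,0,0],1],[[0,0,0],[0,0,0],1],[[0,0,0],[0,0,0],1]]}}

```text
clock: 4.47
tool_pos: [0.5714, 0.1909, 0.1679]
orientation: [-90.3, 59.8, 3.2]
force: [0.6, -1.0, 0.7]
opening: 0.0265
gripper_force: 0.0
```

{"op": "move_arm", "data": {"motion": [[[0,0,0],[0,0,0],1],[[0,0,0],[0,0,0],1],[[0,0,0],[0,0,0],1],[[0,0,0],[0,0,0],1],[[0,0,0],[0,0,0],1],[[0,0,0],[0,0,0],1],[[0,0,0],[0,0,0],1]]}}

```text
clock: 5.05
tool_pos: [0.5713, 0.1909, 0.1677]
orientation: [-90.3, 59.9, 3.2]
force: [-2.0, 0.4, -1.0]
opening: 0.0097
gripper_force: 30.0
```

{"op": "move_arm", "data": {"motion": [[[-1,0,0],[0,0,0],1],[[-3,0,0],[0,0,0],1],[[-5,0,0],[0,0,0],1],[[-7,0,0],[0,0,0],1],[[-10,0,0],[0,0,0],1],[[-13,0,0],[0,0,0],1],[[-16,0,0],[0,0,0],1],[[-19,0,0],[0,0,0],1],[[-22,0,0],[0,0,0],1],[[-22,0,0],[0,0,0],1]]}}

```text
clock: 5.88
tool_pos: [0.5602, 0.1902, 0.1876]
orientation: [-90.3, 59.8, 3.2]
force: [0.4, -0.4, -3.4]
opening: 0.0096
gripper_force: 30.0
```

{"op": "move_arm", "data": {"motion": [[[-3,0,0],[0,0,0],1],[[-6,0,0],[0,0,0],1],[[-9,0,0],[0,0,0],1],[[-12,0,0],[0,0,0],1],[[-15,0,0],[0,0,0],1],[[-18,0,0],[0,0,0],1],[[-20,0,0],[0,0,0],1],[[-21,0,0],[0,0,0],1],[[-21,0,0],[0,0,0],1]]}}

```text
clock: 6.63
tool_pos: [0.5498, 0.1897, 0.2053]
orientation: [-90.3, 59.8, 3.2]
force: [0.0, -0.7, -3.9]
opening: 0.0099
gripper_force: 30.0
```

```bash
python3 - <<'E'
from h import *
print(ctrl.get_obs()['force'],ctrl.get_obs()['moment'])
p,r=pose()
print(rel(p+np.array([-.09,-.01,.045]),r))
print(rel(p+np.array([-.14,-.12,.12]),Rtool(Rpot(YAW,0))))
s=snap('wrist','w4');t=snap('side','s4')
a=s['color'];b=cv2.resize(t['color'][130:220,200:288],(288,288),interpolation=cv2.INTER_CUBIC)
im=np.zeros((384,800,3),np.uint8);im[:,:512]=a;im[:288,512:]=b;cv2.imwrite('pics/m4.png',im)
E
```

```text
[ 0.02168191 -0.66144197 -3.94676496] [-4.75403798 -0.11780492  0.02059058]
(array([-84.4,  55.6,  -4.7]), array([0., 0., 0.]))
(array([-177.4,   66.9, -111.6]), array([ 0. , -0.2, 30.2]))
```

View pics/m4.png

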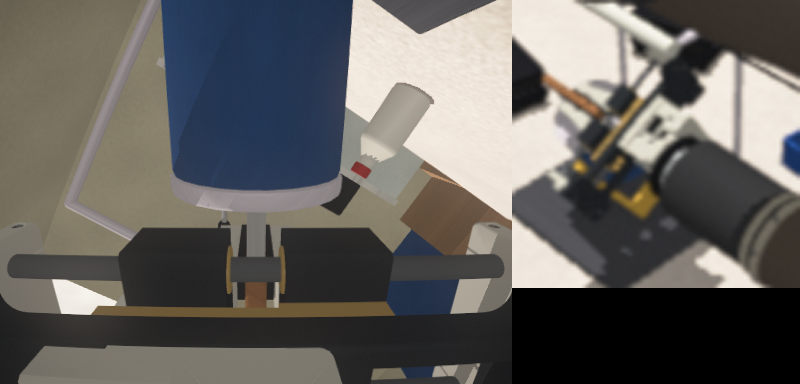

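The pot is clear of the cup walls and gripped firmly. I'll move it robotwards first, away from the bar, and then up.

{"op": "move_arm", "data": {"motion": [[[-7,12,1],[0,0,0],1],[[-15,26,2],[0,0,0],1],[[-23,39,3],[0,0,0],1],[[-30,52,4],[0,0,0],1],[[-43,54,2],[0,0,0],1],[[-57,55,0],[0,0,0],1],[[-71,56,-2],[0,0,0],1],[[-84,56,-4],[0,0,0],1],[[-97,56,-10],[0,0,0],1],[[-110,56,-20],[0,0,2],1]]}}

```text
clock: 7.57
tool_pos: [0.4472, 0.1636, 0.2734]
orientation: [-90.3, 61.8, 3.2]
force: [0.7, 0.2, -3.2]
opening: 0.01
gripper_force: 30.0
```

```bash
python3 - <<'E'
from h import *
p,r=pose();print(ctrl.get_obs()['joint_pos'].round(1))
print(rel([.43,.02,.34],Rtool(Rpot(-15,0))))
t=ctrl.snapshot('top')['color'];cv2.imwrite('pics/t5.png',t)
snap('top','t5')
E
```

```text
[ -17.1   28.9  -13.8  -75.6 -104.9   72.9]
(array([ -70.6,   -8.4, -142.4]), array([18.2,  4.4, 28. ]))
```

```bash
python3 - <<'E'
from h import *
th=np.linspace(0,2*np.pi,72,endpoint=False)
from scipy.optimize import minimize
from scipy.ndimage import map_coordinates
for f in('s1','t1'):
    g=cv2.GaussianBlur(cv2.cvtColor(cv2.imread(f'pics/{f}.png'),cv2.COLOR_BGR2GRAY),(0,0),.7).astype(float)
    def ring(c,r,z=.07):
        P=np.array([proj(f,[c[0]+r*np.cos(a),c[1]+r*np.sin(a),z]) for a in th]); return map_coordinates(g,[P[:,1],P[:,0]],order=1)
    def cost(c): # inside-outside contrast
        return -np.clip(ring(c,.061)-ring(c,.071),-30,30).mean()
    best=min(((cost((x,y)),x,y) for x in np.arange(.600,.636,.002) for y in np.arange(-.206,-.17,.002)))
    print(f,best)
E
```

```text
s1 (np.float64(-17.516461120656704), np.float64(0.614), np.float64(-0.19199999999999998))
t1 (np.float64(-24.011768954883493), np.float64(0.62), np.float64(-0.18999999999999997))
```

{"op": "move_arm", "data": {"motion": [[[-15,-2,-25],[3,1,5],1],[[-35,-4,-55],[6,1.5,10],1],[[-55,-6,-85],[9,2,15],1],[[-65,-8,-115],[12,3,20],1],[[-71,-8,-135],[15,3.5,25],1],[[-71,-8,-142],[18,4.4,28],1],[[-71,-8,-142],[18.2,4.4,28],1],[[-71,-8,-142],[18.2,4.4,28],1]]}}

```text
clock: 8.33
tool_pos: [0.4297, 0.0199, 0.3393]
orientation: [-84.3, 89.9, -9.5]
force: [0.0, 0.3, -3.6]
opening: 0.01
gripper_force: 30.0
```

```bash
python3 - <<'E'
from h import *
p,r=pose();print(p,r.as_matrix().round(3).tolist(),ctrl.get_obs()['joint_pos'].round(1),ctrl.get_obs()['force'])
Rf=Rpot(-42,0); P=np.array([.619,-.188,.07+.134+.06])+Rf.apply([0,-.010,0])
print(P,rel(P,Rtool(Rf)), rel(P-np.array([.07,-.03,-.06]),Rtool(Rf)))
E
```

```text
[0.42967641 0.01992542 0.33928993] [[0.001, -0.965, 0.262], [-0.0, 0.262, 0.965], [-1.0, -0.001, 0.0]] [ -38.4   19.9  -16.7  -75.7 -108.5   39. ] [ 0.02999109  0.2836968  -3.59846547]
[ 0.61230869 -0.19543145  0.264     ] (array([  75.6, -232.5, -160.1]), array([26.8,  0. ,  0.1])) (array([  15.5, -157.2, -149.4]), array([26.8,  0. ,  0.1]))
```

{"op": "move_arm", "data": {"motion": [[[0,-25,-16],[2.7,0,0],1],[[5,-50,-35],[5.4,0,0],1],[[10,-77,-53],[9,0,0],1],[[18,-104,-71],[12,0,0],1],[[28,-131,-90],[15,0,0],1],[[40,-158,-108],[18,0,0],1],[[52,-185,-126],[21,0,0],1],[[62,-208,-143],[24,0,0],1],[[70,-224,-154],[26,0,0],1],[[75,-232,-160],[26.8,0,0],1]]}}

```text
clock: 9.17
tool_pos: [0.6133, -0.1947, 0.2618]
orientation: [89.6, 89.9, 137.7]
force: [-0.8, 0.4, -3.6]
opening: 0.01
gripper_force: 30.0
```

{"op": "move_arm", "data": {"motion": [[[0,0,0],[0,0,0],1],[[0,0,0],[0,0,0],1],[[0,0,0],[0,0,0],1],[[0,0,0],[0,0,0],1],[[0,0,0],[0,0,0],1],[[0,0,0],[0,0,0],1]]}}

```text
clock: 9.67
tool_pos: [0.6119, -0.1939, 0.2642]
orientation: [-177.8, 90.0, -129.7]
force: [0.0, 0.1, -4.1]
opening: 0.01
gripper_force: 30.0
```

```bash
python3 - <<'E'
from h import *
Rf=Rpot(-42,0); P=np.array([.618,-.190,.07+.134+.02])+Rf.apply([0,-.010,0])
o=ctrl.get_obs();print(rel(P,Rtool(Rf)),o['force'],o['joint_pos'].round(1),o['tool_pos'])
s=snap('side','s6');w=snap('wrist','w6')
im=np.zeros((600,800,3),np.uint8);im[:,:]=cv2.resize(s['color'][190:280,250:370],(800,600),interpolation=cv2.INTER_CUBIC)
im[:240,:320]=cv2.resize(w['color'],(320,240));cv2.imwrite('pics/m6.png',im)
E
```

```text
(array([40.2, -1.9, -3.1]), array([ 0.2, -0. ,  0. ])) [ 0.01397134  0.07540085 -4.08193927] [-49.6  34.2  -2.9 -85.3 -96.1  37.3] [ 0.61194978 -0.1938712   0.26420458]
```

View pics/m6.png

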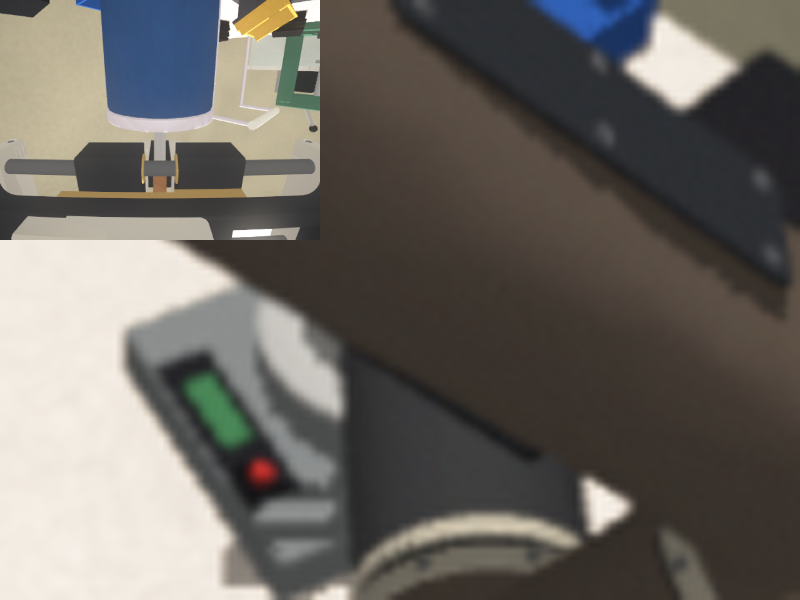

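The wrist view shows the pot hanging straight in the grip. The side view is blocked by the forearm, but it shows the tool over the pan. I'll lower to about 10 mm above the pan and average the weight.

{"op": "move_arm", "data": {"motion": [[[5,0,0],[0,0,0],1],[[10,-1,-1],[0,0,0],1],[[16,-1,-2],[0,0,0],1],[[22,-2,-3],[0,0,0],1],[[28,-2,-3],[0,0,0],1],[[34,-2,-3],[0,0,0],1],[[40,-2,-3],[0,0,0],1],[[45,-2,-3],[0,0,0],1],[[48,-2,-3],[0,0,0],1],[[48,-2,-3],[0,0,0],1]]}}

```text
clock: 10.6
tool_pos: [0.6115, -0.1978, 0.2145]
orientation: [97.4, 89.9, 145.5]
force: [0.2, -0.7, -3.8]
opening: 0.0101
gripper_force: 30.0
```

```bash
cat > avg.py <<'E'
from h import *
import sys
n=int(sys.argv[1]);F=[];Z=[]
for _ in range(n): ctrl.snapshot('top');o=ctrl.get_obs();F.append(o['force']);Z.append(o['tool_pos'])
F=np.array(F);print(o['clock'],F.mean(0).round(2),(F.std(0)/n**.5).round(2),'tcp',(np.mean(Z,0)*1000).round(2),o['opening'])
E
python3 avg.py 16
```

```text
11.4 [-0.1  -0.08 -3.79] [0.1  0.1  0.11] tcp [ 611.56 -197.92  215.69] 0.010005373647390733
```

{"op": "move_arm", "data": {"motion": [[[1,0,0],[0,0,0],1],[[2,0,0],[0,0,0],1],[[3,0,0],[0,0,0],1],[[4,0,0],[0,0,0],1],[[5,0,0],[0,0,0],1],[[6,0,0],[0,0,0],1],[[7,0,0],[0,0,0],1],[[8,0,0],[0,0,0],1],[[8.5,0,0],[0,0,0],1],[[9,0,0],[0,0,0],1]]}}

```text
clock: 12.23
tool_pos: [0.6115, -0.1979, 0.2064]
orientation: [108.7, 89.9, 156.9]
force: [-0.4, 0.2, -3.5]
opening: 0.0097
gripper_force: 30.0
```

```bash
python3 avg.py 8
```

```text
12.6333 [ 0.06  0.08 -3.78] [0.22 0.13 0.2 ] tcp [ 611.54 -197.9   206.52] 0.010097649410270446
```

{"op": "move_arm", "data": {"motion": [[[0.5,0,0],[0,0,0],1],[[1,0,0],[0,0,0],1],[[1.5,0,0],[0,0,0],1],[[2,0,0],[0,0,0],1],[[2.5,0,0],[0,0,0],1],[[3,0,0],[0,0,0],1],[[3.5,0,0],[0,0,0],1],[[4,0,0],[0,0,0],1],[[4.5,0,0],[0,0,0],1],[[5,0,0],[0,0,0],1]]}}

```text
clock: 13.47
tool_pos: [0.6115, -0.1979, 0.2015]
orientation: [109.6, 89.9, 157.8]
force: [0.1, 0.1, -2.9]
opening: 0.0096
gripper_force: 30.0
```

```bash
python3 avg.py 12
```

```text
14.0667 [-0.1   0.36 -3.51] [0.15 0.16 0.13] tcp [ 611.52 -197.89  201.52] 0.010098276442445719
```

{"op": "move_arm", "data": {"motion": [[[0.4,0,0],[0,0,0],1],[[0.8,0,0],[0,0,0],1],[[1.2,0,0],[0,0,0],1],[[1.6,0,0],[0,0,0],1],[[2,0,0],[0,0,0],1],[[2.4,0,0],[0,0,0],1],[[2.8,0,0],[0,0,0],1],[[3.2,0,0],[0,0,0],1],[[3.6,0,0],[0,0,0],1],[[4,0,0],[0,0,0],1]]}}

```text
clock: 14.9
tool_pos: [0.6115, -0.1979, 0.1976]
orientation: [101.9, 89.9, 150.1]
force: [-1.3, 0.8, -1.1]
opening: 0.0097
gripper_force: 30.0
```

```bash
python3 avg.py 24
```

```text
16.1 [-0.08  0.05 -1.52] [0.08 0.13 0.1 ] tcp [ 611.53 -197.88  197.54] 0.00999706269493704
```

{"op": "move_arm", "data": {"motion": [[[0.3,0,0],[0,0,0],1],[[0.6,0,0],[0,0,0],1],[[0.9,0,0],[0,0,0],1],[[1.2,0,0],[0,0,0],1],[[1.5,0,0],[0,0,0],1],[[1.8,0,0],[0,0,0],1],[[2.1,0,0],[0,0,0],1],[[2.4,0,0],[0,0,0],1],[[2.7,0,0],[0,0,0],1],[[3,0,0],[0,0,0],1]]}}

```text
clock: 16.93
tool_pos: [0.6115, -0.1979, 0.1946]
orientation: [107.8, 89.9, 156.0]
force: [0.3, 0.2, -0.2]
opening: 0.0098
gripper_force: 30.0
```

```bash
python3 avg.py 40
```

```text
18.9333 [-0.15  0.22 -0.03] [0.1  0.09 0.09] tcp [ 611.52 -197.88  194.53] 0.009863967513759394
```

The pan now carries the whole weight: the residual is −0.03 N after about 8 mm of sink. I'll release slowly.

{"op": "move_arm", "data": {"motion": [[[0,0,0],[0,0,0],0.89],[[0,0,0],[0,0,0],0.88],[[0,0,0],[0,0,0],0.87],[[0,0,0],[0,0,0],0.85],[[0,0,0],[0,0,0],0.8],[[0,0,0],[0,0,0],0.7],[[0,0,0],[0,0,0],0.6],[[0,0,0],[0,0,0],0.5],[[0,0,0],[0,0,0],0.4],[[0,0,0],[0,0,0],0.4]]}}

```text
clock: 19.77
tool_pos: [0.6115, -0.1979, 0.1945]
orientation: [109.0, 89.9, 157.1]
force: [0.1, -0.2, 0.0]
opening: 0.0455
gripper_force: 0.0
```

{"op": "move_arm", "data": {"motion": [[[0,0,0],[0,0,0],0.4],[[0,0,-4],[0,0,0],0.4],[[0,0,-10],[0,0,0],0.4],[[0,0,-20],[0,0,0],0.4],[[0,0,-32],[0,0,0],0.4],[[0,0,-46],[0,0,0],0.4],[[0,0,-62],[0,0,0],0.4],[[0,0,-80],[0,0,0],0.4],[[0,0,-95],[0,0,0],0.4],[[0,0,-100],[0,0,0],0.4]]}}

```text
clock: 20.6
tool_pos: [0.5428, -0.2751, 0.1942]
orientation: [139.7, 89.9, -172.3]
force: [0.3, -0.2, -0.8]
opening: 0.0529
gripper_force: 0.0
```

```bash
python3 - <<'E'
from h import *
o=ctrl.get_obs();print(o['clock'],o['tool_pos'],o['force'],o['opening'])
s=snap('wrist','w7');t=snap('top','t7')
im=np.zeros((384,800,3),np.uint8);im[:,:512]=s['color'];im[:288,512:]=cv2.resize(t['color'][165:245,255:335],(288,288),interpolation=cv2.INTER_CUBIC);cv2.imwrite('pics/m7.png',im)
E
```

```text
20.6 [ 0.54281788 -0.27509845  0.19423118] [ 0.34488317 -0.21923823 -0.81958867] 0.052876107535518746
```

View pics/m7.png

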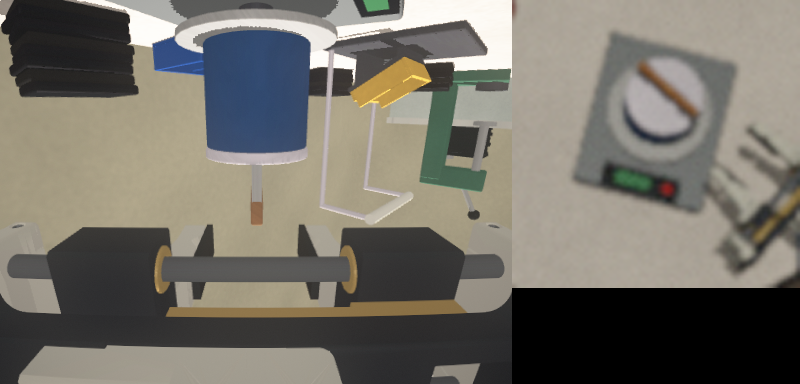

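The pot stands upright in the middle of the pan. In the wrist view its body spans columns 204–308 and the pan 176–337, both centred at 256. The gripper is clear.

```bash
python3 -c "
from plant import ctrl
print(ctrl.close_job())"
```

```text
the job is handed in; nothing more can be done
None
```

The glue pot stands upright in the middle of the scale's pan, the pan took its full weight (about 3.8 N) before I released it, and the job was handed in at about 21 s with the gripper clear.

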